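Close and lock a circuit-board transit carton

ROBOT

A 6-joint arm with a two-finger parallel gripper is mounted at the origin on the work surface. World frame = base frame: x ahead of the robot, y to its left, z up, the work surface at z = 0. Lengths are in m, angles in rad, forces in N, time in s.
With the tool pointing down it reaches from about 0.275 to 0.725 m from the base axis. Payload 15.9 kg.
Tool frame: the origin (TCP) lies midway between the tips of the shut fingers; the grasp point (between the pads) lies 19 mm behind it; z points along the fingers, y is the direction in which the jaws open and shut (so a half turn about z gives the same grasp; the last joint's range is limited). The gripper opens to 85 mm and grips with 20 to 120 N. Pads are 22 mm wide; open, the fingers measure 114 mm over their backs; the gripper's body (76 mm by 85 mm) begins 54 mm behind the grasp point. The pads swing forward as they close: fully open they stand 13 mm farther back than shut.
Start: joints at [0, 0.213, -0.034, 1.323, 0, 1.571], TCP at [0.5, -0, 0.231] pointing down, gripper open.
Joint ranges: [-2.98, 2.98], [-0.74, 1.72], [-1.14, 1.35], [-2.1, 2.04], [-1.57, 1.44], [-3.14, 3.14]. Speed limits (rad/s): [1.89, 1.89, 2.39, 2.57, 3.14, 3.14].

INTERFACE

Orientations are given as [roll, pitch, yaw] about the fixed x, y, z axes, in that order (R = Rz(yaw) Ry(pitch) Rx(roll)).
In Python, from rig import arm gives the robot as it stands.
- The arm moves only by the tool send_rows, never from a script. Its argument "steps" is a list of rows, each an object with "delta_pos": the shift along the world's x, y, z in mm, a list of three; "dr": the turn, a rotation vector about the world's x, y, z in degrees, a list of three; "hand": the closure, from 0 (fully open) to 1 (shut). In form: [{"delta_pos": [tx, ty, tz], "dr": [wx, wy, wz], "hand": hand}, ...]. A call has 1 to 12 rows; each row shifts and turns the commanded pose from where the row before left it; what a row does not reach is not made up. A row lasts 1/8 s, in which the tool goes at most 62.5 mm and 10.7 degrees, less where a joint would pass 70% of its speed; a pose out of reach is approached as far as the arm can. A call is refused whole if a number of a shift passes 62.5 or a number of a turn 10.7, either way. A call with a gripper value outside its range is refused whole. The fingers move at their own pace and stop on an object; "newtons" is the grip in N (left out, the last holds). Time passes only in rows, so rows that do not move let the fingers close. It gives the time, the measured TCP pose, the force and the opening at its end, in the units of the state.
- arm.sense(): the state, without advancing time (a new reading comes with each control period).
- arm.capture(name): name is "scene" or "side" or "wrist"; returns the picture (480x640x3 uint8, red, green, blue); there is no depth.
- arm.camera_info(name): a dict with "fx", "fy", "cx", "cy" (pixels), "camera_from_world" (4x4, takes a point from world to camera coordinates); the wrist camera has in their place "mount" (4x4, takes a point from camera to tool coordinates, whose origin is the TCP and whose axes are the flange's). Camera axes: x right, y down, z forward; pixel columns grow to the right and rows downward; lengths in m; the calibration is good to about 2 mm. A picture is of the moment at which its call begins: read the wrist's pose just before it. camera_info takes no time and is no camera call.
- arm.close_job(): hands the job in, once; it reports no verdict.
The state is a dict: "t": time; "joints": joint angles; "qvel": joint speeds; "joint_torque": joint torques, N m; "tool_pos": TCP position; "orientation": TCP orientation; "force": force on the tool from outside, world axes, zero at the start; "wrist_torque": the same for the moment, N m; "finger_gap": finger opening in m.
Only numpy, scipy, OpenCV 4.12 (cv2) and the standard library are available. Lean on these libraries where they do the work, as an engineer would, in place of code of your own. Each camera call takes 0.05 s, during which the arm holds its last target.

TASK

Close the blue transit carton for dispatch: fold the two pale-blue end flaps down flat over the board first, then fold the blue lid flap down flat over them, and only then slide the orange lock grip along its rail over the lid's yellow tab, all the way to its end stop. Leave everything else on the bench where it is.

Things in the scene. Friction and masses are not known exactly. Their poses are not given: they have to be found in the camera images.
- carton: Blue open carton, 130 (x) x 190 (y) x 70 tall, walls 5, fixed to the table; a green board in grey foam inside, up to z = 45. Origin: centre of its underside, z up. +x side: lid hinge. -x side (towards the robot): grey lock rail, 150 long in y, x = -65 to -108, top at z = 70, flush with the rim. All positions quoted below are in this frame, in mm.
- left_flap (a joint): Pale-blue end flap on the carton's +y side, 60 long, 116 wide, 3 thick; hinge line along x at y = 95, z = 71. Rad: 0 = flat inwards over the opening (end stop, top face at z = 74), 1.57 = upright, more = leaning outwards; starts at 1.75 to 2.1. Stays where it is left; folds under about 1 N at its free edge.
- right_flap (a joint): The same pale-blue end flap on the carton's -y side, hinge line at y = -95, z = 71; 0 = flat inwards, starts leaning outwards at 1.75 to 2.1 rad.
- left_flap_edge (a point): Middle of the free edge of the left end flap, 60 from its hinge.
- right_flap_edge (a point): Middle of the free edge of the right end flap, 60 from its hinge.
- lid_flap (a joint): Blue lid flap, 130 long, 190 wide, 4 thick, covers the carton; yellow tab, 14 long, on its free edge at y = 10 to 50. Hinge line along y at x = 65, z = 76. Rad: 0 = flat (end stop, top face at z = 80), 1.57 = upright, more = leaning out to +x; starts at 1.75 to 2.0. Stays where it is left; folds under 1 to 2 N at its free edge.
- lid_edge (a point): Middle of the lid flap's free edge (at the root of the tab), 130 from its hinge.
- lock_grip (a joint): Orange lock grip, 18 (x) x 20 (y), standing 36 above the rail, slides towards the carton's +y with about 1.5 N of friction. Centre at x = -95, y = -40 + value. In m: 0 = unlocked, 0.07 = locked end stop; starts at 0 to 0.012. A small orange plate on its +x side (to x = -68, z = 83 to 87, 24 wide) slides over the lid's yellow tab.
- lock_top (a point): Centre of the top face of the orange lock grip, z = 106 (36 above the rail).
- bottle: Light-blue dispensing bottle with a pointed spout, diameter 60, 155 tall (mm). Origin at its underside, in its centre. Bystander, to be left alone.
- tub: White tub with a red lid, diameter 108, 104 tall (mm). Origin at its underside, in its centre. Bystander, to be left alone.
- screwdriver: Screwdriver with a red handle, 180 long, lying on the table (mm). Origin at its underside, along its length x. Bystander, to be left alone.
- brush: Small brush, 170 long, lying on the table (mm). Origin at its underside, along its length x. Bystander, to be left alone.
- jar: Small amber jar, diameter 44, 50 tall (mm). Origin at its underside, in its centre. Bystander, to be left alone.
- tape: Roll of yellow tape lying flat, diameter 66, 24 tall (mm). Origin at its underside, in its centre. Bystander, to be left alone.
- spare_board: Green circuit board lying flat, 70 x 100, 8 thick (mm). Origin at its underside, in its centre. Bystander, to be left alone.

How it is judged:
On the way, in this order (a step that is already met when the one before it is completed fails the run):
1. both end flaps are folded down flat (value of joint each of left_flap, right_flap below 0.15 rad), for 0.2 s.
2. the lid flap is folded down flat over them (all of step 1 and value of joint lid_flap below 0.08 rad), for 0.2 s.
3. the lock grip is slid to its locked end stop (all of step 2 and value of joint lock_grip above 0.063 m), for 0.2 s.
At the end, for the whole second after the job is handed in: Both end flaps lie within 0.15 rad of flat and the lid flap within 0.08 rad of flat, the lock grip stands within 7 mm of its locked end stop, and all four are at rest (all of step 3 and velocity of joint left_flap between -0.1 and 0.1 rad/s and velocity of joint right_flap between -0.1 and 0.1 rad/s and velocity of joint lid_flap between -0.1 and 0.1 rad/s and velocity of joint lock_grip between -0.01 and 0.01 m/s); the robot touches nothing.
It fails at once if the lid is folded well over (below 0.9 rad) while an end flap still stands up (above 0.5 rad) (value of joint lid_flap below 0.9 rad and value of joint any of left_flap, right_flap above 0.5 rad).
It fails at once if the lock grip is slid beyond 30 mm while the lid is not down (above 0.3 rad) (value of joint lock_grip above 0.03 m and value of joint lid_flap above 0.3 rad).
It fails at once if a bystander is moved by more than 40 mm (distance of any of bottle, tub, screwdriver, brush, jar, tape, spare_board from where it was at the start of the episode above 0.04 m).
It fails at once if the bottle, tub or jar is tipped (angle between any of bottle, tub, jar's own z axis and vertical above 0.4 rad).
It also fails if it takes over 58 s, if anything falls off the work surface, if the arm or the gripper's body presses on something with over 40 N, if the wrist force passes 120 N, or if a joint passes its speed limit or range.

## Working session

There is one attempt and no reset: what is moved stays moved. The work goes in short steps, Python scripts to look and compute and a tool call to move; the robot and the scene stay as the last step left them, time stands still between calls to the robot, and variables do not carry over. Pictures are saved under pics/ and viewed, and the job is handed in when it is done.

Besides the shell and the picture viewer there is one more tool, called after "Call:" by a JSON object that holds its "op" and its "data", one argument or row to a line. send_rows: Moves the arm, as the interface text tells. Its arguments: {"type":"object","properties":{"steps":{"type":"array","items":{"type":"object","properties":{"delta_pos":{"type":"array","items":{"type":"number"}},"dr":{"type":"array","items":{"type":"number"}},"hand":{"type":"number"}}}},"newtons":{"type":"number"}},"required":["steps"]}

```bash
ls; mkdir -p pics; python3 - <<'E'
from rig import arm
import cv2
s=arm.sense();print(s)
for n in("scene","side"):
    cv2.imwrite(f"pics/{n}0.png",arm.capture(n)[:,:,::-1]);i=arm.camera_info(n);print(n,i)
print(arm.camera_info("wrist"))
E
```

```text
pics
{'t': 0.0, 'joints': array([-6.65714174e-06,  2.13365787e-01, -3.50394886e-02,  1.32350272e+00,
       -2.01032922e-06,  1.57079203e+00]), 'qvel': array([-0.00061763,  0.00049449, -0.00203962, -0.00049996,  0.00116252,
       -0.00017854]), 'joint_torque': array([-1.43474466e-03, -6.86183596e+01,  4.87125492e+01,  1.75234705e-02,
       -1.83502889e-04, -7.31988712e-05]), 'tool_pos': array([ 4.99666674e-01, -3.96081177e-06,  2.30819133e-01]), 'orientation': array([-3.14048099e+00,  2.00555068e-06,  1.57079397e+00]), 'force': array([-0.11514077,  0.09925672, -1.15164987]), 'wrist_torque': array([ 0.01251329, -0.04177234,  0.03056236]), 'finger_gap': 0.08541847220398395}
scene {'fx': 482.5414443288263, 'fy': 482.5414443288263, 'cx': 317.58676230637786, 'cy': 245.37497150343282, 'camera_from_world': array([[-0.66242367,  0.74900252,  0.01378787,  0.34695689],
       [ 0.56122297,  0.50837309, -0.65313519, -0.24088791],
       [-0.49620928, -0.42491414, -0.75711579,  1.63726745],
       [ 0.        ,  0.        ,  0.        ,  1.        ]])}
side {'fx': 539.1509524386439, 'fy': 539.1509524386439, 'cx': 308.3115802282299, 'cy': 226.93400940411385, 'camera_from_world': array([[ 0.84452746,  0.53517304,  0.01905769, -0.44642042],
       [ 0.32657596, -0.48649484, -0.81035234, -0.10662694],
       [-0.42440725,  0.69058858, -0.5856329 ,  1.8188679 ],
       [ 0.        ,  0.        ,  0.        ,  1.        ]])}
{'fx': 336.27873994757584, 'fy': 336.27873994757584, 'cx': 320.6972137102831, 'cy': 241.01748970063238, 'mount': array([[ 1.14899557e-03, -9.44400517e-01, -3.28795290e-01,
         8.58209185e-02],
       [ 9.99999255e-01,  1.22027248e-03, -1.04358276e-05,
         1.40865268e-04],
       [ 4.11075446e-04, -3.28795033e-01,  9.44401216e-01,
        -1.42265704e-01],
       [ 0.00000000e+00,  0.00000000e+00,  0.00000000e+00,
         1.00000000e+00]])}
```

View pics/scene0.png

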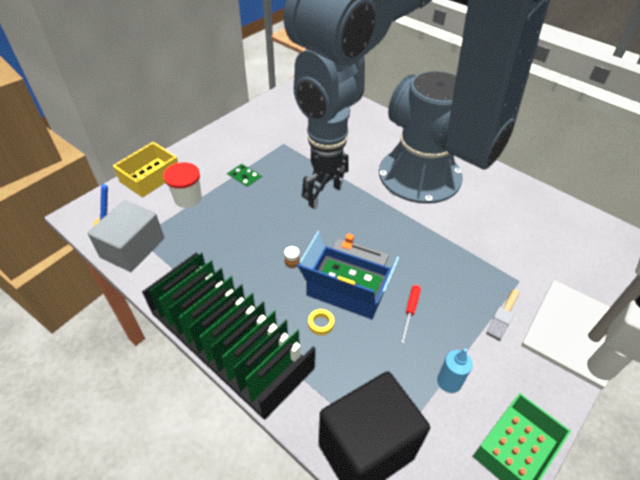

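View pics/side0.png

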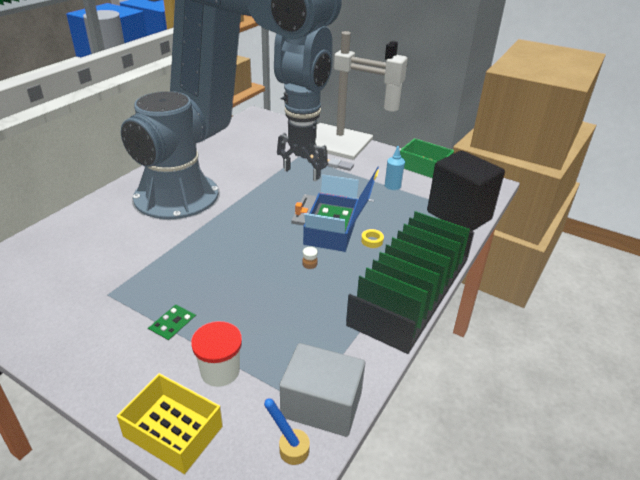

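```bash
python3 - <<'E'
import cv2
a=cv2.imread("pics/scene0.png")[215:330,270:430];cv2.imwrite("pics/sc_z.png",cv2.resize(a,None,fx=5,fy=5,interpolation=cv2.INTER_CUBIC))
a=cv2.imread("pics/side0.png")[155:275,270:430];cv2.imwrite("pics/si_z.png",cv2.resize(a,None,fx=5,fy=5,interpolation=cv2.INTER_CUBIC))
E
```

```text
(no output)
```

View pics/sc_z.png

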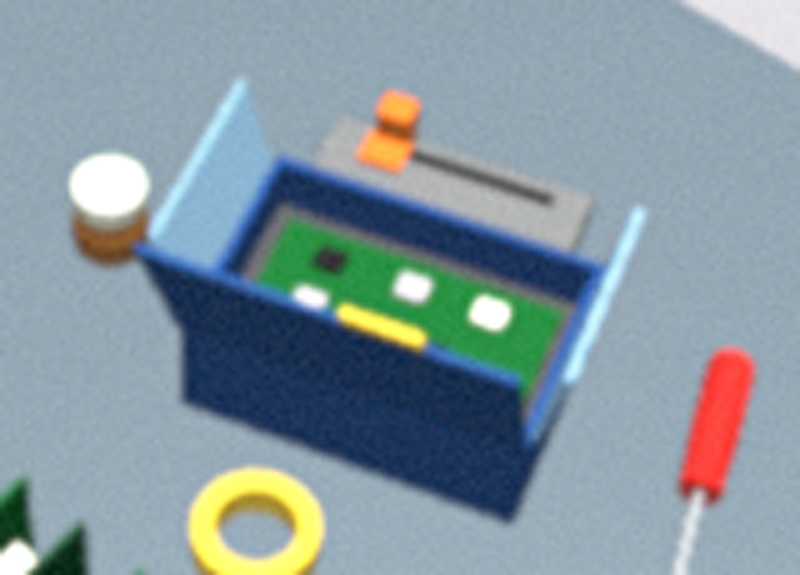

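View pics/si_z.png

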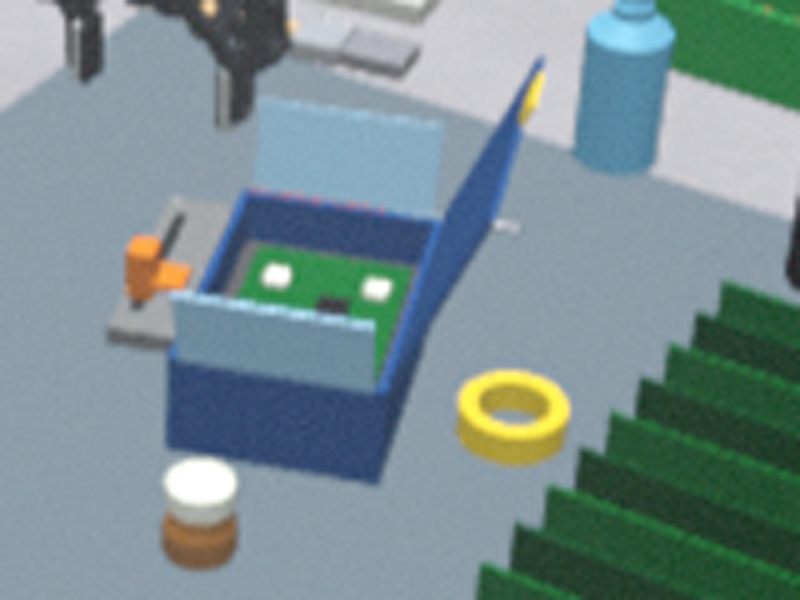

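```bash
cat > h.py <<'E'
import numpy as np
from rig import arm
def proj(n,P):
    i=arm.camera_info(n);P=np.atleast_2d(P);M=i["camera_from_world"]
    c=P@M[:3,:3].T+M[:3,3];return np.c_[i["fx"]*c[:,0]/c[:,2]+i["cx"],i["fy"]*c[:,1]/c[:,2]+i["cy"]]
def toW(p,c):
    x,y,a=p[:3];c=np.array(c)/1000;s,k=np.sin(a),np.cos(a)
    return np.array([x+k*c[0]-s*c[1],y+s*c[0]+k*c[1],c[2]])
def flap(side,q,x,r=60,t=1.5):  # r along, t thickness offset outward
    # flat inwards at q=0
    return [x, side*(95-r*np.cos(q)), 71+r*np.sin(q)]
def lid(q,y,r=130): return [65-r*np.cos(q),y,76+r*np.sin(q)]
E
cat > fit.py <<'E'
from h import *
from scipy.optimize import least_squares
S=lambda u,v:(270+u/5,215+v/5)
D=lambda u,v:(270+u/5,155+v/5)
def res(p,full=False):
    L=[("scene",(65,-95,0),S(183,402)),("scene",(65,95,0),S(512,520)),("scene",(-65,-95,70),S(280,155)),("scene",(-65,95,70),S(605,265)),
    ("scene",(-108,-75,70),S(345,117)),("scene",(-108,75,70),S(592,198)),
    ("scene",lid(p[3],-95),S(138,248)),("scene",lid(p[3],95),S(523,381)),("side",lid(p[3],95),D(543,58)),
    ("scene",flap(-1,p[5],-58),S(240,78)),("scene",flap(1,p[4],-58),S(640,208)),("scene",flap(1,p[4],58),S(570,380)),
    ("side",(65,-95,0),D(380,483)),("side",(-65,-95,0),D(168,447)),("side",(-65,95,70),D(243,190)),
    ("side",flap(-1,p[5],-58),D(175,293)),("side",flap(-1,p[5],58),D(375,321)),("side",flap(1,p[4],-58),D(262,99)),("side",flap(1,p[4],58),D(442,121)),
    ("scene",(-95,-40+p[6]*1000,106),S(400,97)),("side",(-95,-40+p[6]*1000,106),D(145,243))]
    e=np.array([proj(n,toW(p,c))[0]-z for n,c,z in L])
    if full:
        for l,x in zip(L,e):print(l[0],np.round(l[1]),np.round(x,1))
    return e.ravel()
r=least_squares(res,[.6,0,0,1.9,1.9,1.9,0.005],loss="soft_l1")
print(np.round(r.x,4));res(r.x,True)
print("lidedge",toW(r.x,lid(r.x[3],0)),"lf",toW(r.x,flap(1,r.x[4],0)),"rf",toW(r.x,flap(-1,r.x[5],0)))
E
python3 fit.py
```

```text
[0.5359 0.1209 0.3185 1.9724 1.7674 1.9039 0.0022]
scene [ 65 -95   0] [-0.3  0.7]
scene [65 95  0] [0.5 1.4]
scene [-65 -95  70] [-0.5 -0.1]
scene [-65  95  70] [ 0.5 -0.1]
scene [-108  -75   70] [-1.  -0.9]
scene [-108   75   70] [ 0.8 -0.4]
scene [116. -95. 196.] [-0.5 -0.1]
scene [116.  95. 196.] [-0.3  0.2]
side [116.  95. 196.] [-0.1 -1.3]
scene [ -58. -115.  128.] [0.3 0.7]
scene [-58. 107. 130.] [0.1 0.2]
scene [ 58. 107. 130.] [-0.1 -0.1]
side [ 65 -95   0] [-0.1  0.3]
side [-65 -95   0] [-0.4  0.2]
side [-65  95  70] [-0.2 -0.8]
side [ -58. -115.  128.] [-0.5 -0.3]
side [  58. -115.  128.] [-0.1  0.5]
side [-58. 107. 130.] [-0.4 -0.4]
side [ 58. 107. 130.] [0.1 0.4]
scene [-95. -38. 106.] [-0.4  1.7]
side [-95. -38. 106.] [-0.3 -0.2]
lidedge [0.64589724 0.15718378 0.19565696] lf [0.50248901 0.22227307 0.12984407] rf [0.5717963  0.0120629  0.12770138]
```

```bash
cat >> h.py <<'E'
P=np.array([.5359,.1209,.3185])
def deltas(pts,start=None):
    cur=np.array(arm.sense()["tool_pos"])*1000 if start is None else np.array(start)
    for c in pts:
        w=toW(P,c)*1000;print(c,"w",np.round(w),"d",np.round(w-cur).astype(int));cur=np.round(w-cur)+cur
def state():
    s=arm.sense();w=s["tool_pos"]*1000;d=w-[535.9,120.9,0];k,n=np.cos(P[2]),np.sin(P[2])
    print("t",s["t"],"c",np.round([k*d[0]+n*d[1],-n*d[0]+k*d[1],d[2]],1),"F",np.round(s["force"],1),np.round(s["orientation"],3),s["finger_gap"])
E
python3 - <<'E'
from h import *
deltas([(-10,145,231),(-10,138,112)])
E
```

```text
(-10, 145, 231) w [481. 255. 231.] d [-19 255   0]
(-10, 138, 112) w [483. 249. 112.] d [   2   -6 -119]
```

Call:
{"op": "send_rows", "data": {
  "steps": [
    {"delta_pos":[-3,40,0],"dr":[0,0,9.1],"hand":1},
    {"delta_pos":[-3,43,0],"dr":[0,0,9.1],"hand":1},
    {"delta_pos":[-3,43,0],"dr":[0,0,0],"hand":1},
    {"delta_pos":[-3,43,0],"dr":[0,0,0],"hand":1},
    {"delta_pos":[-3,43,0],"dr":[0,0,0],"hand":1},
    {"delta_pos":[-4,43,0],"dr":[0,0,0],"hand":1},
    {"delta_pos":[0,0,-40],"dr":[0,0,0],"hand":1},
    {"delta_pos":[2,-6,-40],"dr":[0,0,0],"hand":1},
    {"delta_pos":[0,0,-39],"dr":[0,0,0],"hand":1},
    {"delta_pos":[0,0,0],"dr":[0,0,0],"hand":1}
  ]
}}

```text
t: 1.35
tool_pos: [0.4811, 0.248, 0.11]
orientation: [-3.136, 0.001, 1.888]
force: [-0.4, 0.4, 0.6]
finger_gap: 0.0002
```

```bash
python3 - <<'E'
from h import *
import cv2
state()
for n in("scene","side"):
    cv2.imwrite(f"pics/{n}1.png",arm.capture(n)[:,:,::-1])
a=cv2.imread("pics/scene1.png")[180:330,250:450];b=cv2.imread("pics/side1.png")[130:280,250:450]
cv2.imwrite("pics/z1.png",cv2.resize(np.vstack([a,b]),None,fx=2,fy=2,interpolation=cv2.INTER_CUBIC)[:600])
q=lambda q,r=45:(-10,round(95-r*np.cos(q)+3*np.sin(q)+11,1),round(71+r*np.sin(q)+3*np.cos(q),1))
deltas([(-10,124,112),(-10,109,114)]+[q(v) for v in (1.4,1.2,1,.8,.6,.45,.3,.15,.02)])
E
```

```text
t 1.35 c [-12.2 137.9 110. ] F [-0.4  0.4  0.6] [-3.136e+00  1.000e-03  1.888e+00] 0.000225744104958165
(-10, 124, 112) w [488. 236. 112.] d [  4 -14  -1]
(-10, 109, 114) w [492. 221. 114.] d [  5 -14   2]
(-10, np.float64(101.3), np.float64(115.9)) w [495. 214. 116.] d [ 2 -7  2]
(-10, np.float64(92.5), np.float64(114.0)) w [497. 206. 114.] d [ 3 -9 -2]
(-10, np.float64(84.2), np.float64(110.5)) w [500. 198. 110.] d [ 3 -7 -4]
(-10, np.float64(76.8), np.float64(105.4)) w [502. 191. 105.] d [ 2 -7 -5]
(-10, np.float64(70.6), np.float64(98.9)) w [504. 185.  99.] d [ 2 -6 -6]
(-10, np.float64(66.8), np.float64(93.3)) w [505. 181.  93.] d [ 1 -4 -6]
(-10, np.float64(63.9), np.float64(87.2)) w [506. 178.  87.] d [ 1 -3 -6]
(-10, np.float64(62.0), np.float64(80.7)) w [507. 177.  81.] d [ 1 -1 -7]
(-10, np.float64(61.1), np.float64(74.9)) w [507. 176.  75.] d [ 0 -1 -5]
```

View pics/z1.png

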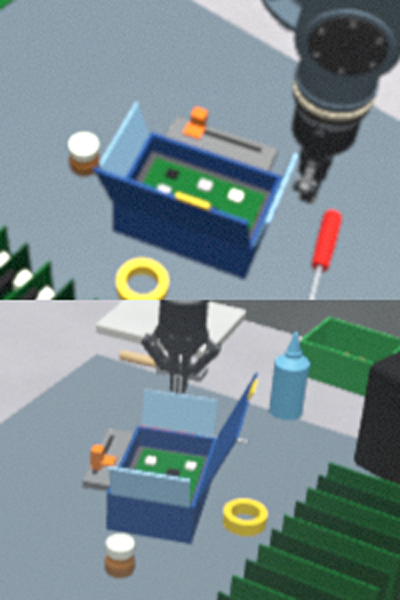

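The shut fingers stand just outside the left flap (about (305,185) top view), clear of everything. Now I fold the flap.

Call:
{"op": "send_rows", "data": {
  "steps": [
    {"delta_pos":[4,-14,0],"dr":[0,0,0],"hand":1},
    {"delta_pos":[5,-14,2],"dr":[0,0,0],"hand":1},
    {"delta_pos":[2,-7,2],"dr":[0,0,0],"hand":1},
    {"delta_pos":[3,-9,-2],"dr":[0,0,0],"hand":1},
    {"delta_pos":[3,-7,-4],"dr":[0,0,0],"hand":1},
    {"delta_pos":[2,-7,-5],"dr":[0,0,0],"hand":1},
    {"delta_pos":[2,-6,-6],"dr":[0,0,0],"hand":1},
    {"delta_pos":[1,-4,-6],"dr":[0,0,0],"hand":1},
    {"delta_pos":[1,-3,-6],"dr":[0,0,0],"hand":1},
    {"delta_pos":[1,-1,-6],"dr":[0,0,0],"hand":1},
    {"delta_pos":[0,-1,-5],"dr":[0,0,0],"hand":1},
    {"delta_pos":[0,0,0],"dr":[0,0,0],"hand":1}
  ]
}}

```text
t: 2.95
tool_pos: [0.5067, 0.1759, 0.0759]
orientation: [-3.141, -0.0, 1.888]
force: [-0.5, -0.5, 0.3]
finger_gap: 0.0002
```

```bash
python3 - <<'E'
from h import *
import cv2
state()
for n in("scene","side"):
    cv2.imwrite(f"pics/{n}2.png",arm.capture(n)[:,:,::-1])
a=cv2.imread("pics/scene2.png")[180:330,250:450];b=cv2.imread("pics/side2.png")[130:280,250:450]
cv2.imwrite("pics/z2.png",cv2.resize(np.vstack([a,b]),None,fx=2,fy=2,interpolation=cv2.INTER_CUBIC)[:600])
E
```

```text
t 2.95 c [-10.5  61.4  75.9] F [-0.5 -0.5  0.3] [-3.141 -0.     1.888] 0.00022023674044792916
```

View pics/z2.png

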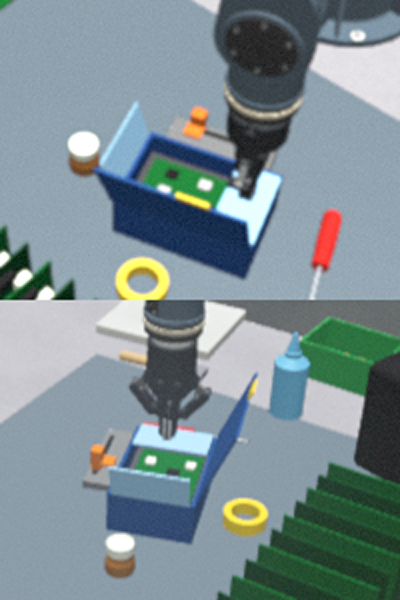

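```bash
python3 - <<'E'
from h import *
q=lambda q,r=45:(-10,-round(95-r*np.cos(q)+3*np.sin(q)+11,1),round(71+r*np.sin(q)+3*np.cos(q),1))
st=toW(P,(-10.5,61.4,74))*1000
deltas([(-10,61,165),(-10,-148,165),(-10,-148,112),(-10,-128,112),(-10,-112,113)]+[q(v) for v in (1.5,1.35,1.2,1,.8,.6,.45,.3,.15,.0)],st)
E
```

```text
(-10, 61, 165) w [507. 176. 165.] d [ 1  0 91]
(-10, -148, 165) w [573. -23. 165.] d [  65 -199    0]
(-10, -148, 112) w [573. -23. 112.] d [  0   0 -53]
(-10, -128, 112) w [566.  -4. 112.] d [-6 19  0]
(-10, -112, 113) w [561.  11. 113.] d [-5 15  1]
(-10, np.float64(-105.8), np.float64(116.1)) w [560.  17. 116.] d [-2  6  3]
(-10, np.float64(-99.1), np.float64(115.6)) w [557.  24. 116.] d [-2  7  0]
(-10, np.float64(-92.5), np.float64(114.0)) w [555.  30. 114.] d [-2  6 -2]
(-10, np.float64(-84.2), np.float64(110.5)) w [553.  38. 110.] d [-3  8 -4]
(-10, np.float64(-76.8), np.float64(105.4)) w [550.  45. 105.] d [-2  7 -5]
(-10, np.float64(-70.6), np.float64(98.9)) w [549.  51.  99.] d [-2  6 -6]
(-10, np.float64(-66.8), np.float64(93.3)) w [547.  54.  93.] d [-1  3 -6]
(-10, np.float64(-63.9), np.float64(87.2)) w [546.  57.  87.] d [-1  3 -6]
(-10, np.float64(-62.0), np.float64(80.7)) w [546.  59.  81.] d [-1  2 -6]
(-10, np.float64(-61.0), np.float64(74.0)) w [546.  60.  74.] d [ 0  1 -7]
```

Call:
{"op": "send_rows", "data": {
  "steps": [
    {"delta_pos":[0,0,-1],"dr":[0,0,0],"hand":1},
    {"delta_pos":[0,0,-1],"dr":[0,0,0],"hand":1}
  ]
}}

```text
t: 3.3
tool_pos: [0.5071, 0.1761, 0.0744]
orientation: [3.141, 0.0, 1.889]
force: [0.5, 0.5, 0.2]
finger_gap: 0.0002
```

Call:
{"op": "send_rows", "data": {
  "steps": [
    {"delta_pos":[0,0,45],"dr":[0,0,0],"hand":1},
    {"delta_pos":[1,0,46],"dr":[0,0,0],"hand":1},
    {"delta_pos":[13,-39,0],"dr":[0,0,0],"hand":1},
    {"delta_pos":[13,-40,0],"dr":[0,0,0],"hand":1},
    {"delta_pos":[13,-40,0],"dr":[0,0,0],"hand":1},
    {"delta_pos":[13,-40,0],"dr":[0,0,0],"hand":1},
    {"delta_pos":[13,-40,0],"dr":[0,0,0],"hand":1},
    {"delta_pos":[0,0,0],"dr":[0,0,0],"hand":1},
    {"delta_pos":[0,0,-27],"dr":[0,0,0],"hand":1},
    {"delta_pos":[0,0,-26],"dr":[0,0,0],"hand":1},
    {"delta_pos":[0,0,0],"dr":[0,0,0],"hand":1}
  ]
}}

```text
t: 4.68
tool_pos: [0.5716, -0.0224, 0.1109]
orientation: [-3.139, -0.001, 1.889]
force: [-0.1, -0.2, 0.2]
finger_gap: 0.0001
```

```bash
python3 - <<'E'
from h import *
state()
E
```

```text
t 4.675 c [ -11.  -147.2  110.9] F [-0.1 -0.2  0.2] [-3.139e+00 -1.000e-03  1.889e+00] 9.67130562451493e-05
```

Call:
{"op": "send_rows", "data": {
  "steps": [
    {"delta_pos":[-6,18,0],"dr":[0,0,0],"hand":1},
    {"delta_pos":[-5,15,1],"dr":[0,0,0],"hand":1},
    {"delta_pos":[-4,13,3],"dr":[0,0,0],"hand":1},
    {"delta_pos":[-2,6,-2],"dr":[0,0,0],"hand":1},
    {"delta_pos":[-3,8,-4],"dr":[0,0,0],"hand":1},
    {"delta_pos":[-2,7,-5],"dr":[0,0,0],"hand":1},
    {"delta_pos":[-2,6,-6],"dr":[0,0,0],"hand":1},
    {"delta_pos":[-1,3,-6],"dr":[0,0,0],"hand":1},
    {"delta_pos":[-1,3,-6],"dr":[0,0,0],"hand":1},
    {"delta_pos":[-1,2,-6],"dr":[0,0,0],"hand":1},
    {"delta_pos":[0,1,-6],"dr":[0,0,0],"hand":1},
    {"delta_pos":[0,0,0],"dr":[0,0,0],"hand":1}
  ]
}}

```text
t: 6.18
tool_pos: [0.5457, 0.059, 0.0747]
orientation: [-3.141, -0.0, 1.888]
force: [0.4, -0.1, -0.3]
finger_gap: 0.0001
```

```bash
python3 - <<'E'
from h import *
import cv2
state()
for n in("scene","side"):
    cv2.imwrite(f"pics/{n}3.png",arm.capture(n)[:,:,::-1])
a=cv2.imread("pics/scene3.png")[180:330,250:450];b=cv2.imread("pics/side3.png")[130:280,250:450]
cv2.imwrite("pics/z3.png",cv2.resize(np.vstack([a,b]),None,fx=2,fy=2,interpolation=cv2.INTER_CUBIC)[:600])
E
```

```text
t 6.175 c [-10.1 -61.9  74.7] F [ 0.4 -0.1 -0.3] [-3.141 -0.     1.888] 8.246564163109979e-05
```

View pics/z3.png

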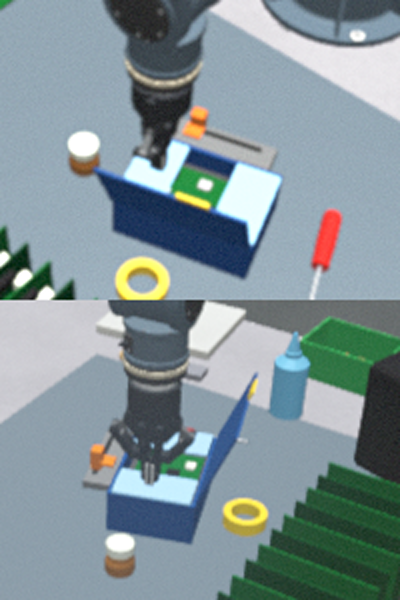

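Both flaps lie flat. Next I go up and over behind the lid.

```bash
python3 - <<'E'
from h import *
q=lambda q,r=110:(round(65-r*np.cos(q)+4*np.sin(q)+15,1),0,round(76+r*np.sin(q)+4*np.cos(q),1))
deltas([(-10,-62,235),(148,0,235),(148,0,175),(134,0,175),(120,0,178)]+[q(v) for v in np.r_[1.7:.1:-.15,0.0]])
E
```

```text
(-10, -62, 235) w [546.  59. 235.] d [  0   0 160]
(148, 0, 235) w [676. 167. 235.] d [130 108   0]
(148, 0, 175) w [676. 167. 175.] d [  0   0 -60]
(134, 0, 175) w [663. 163. 175.] d [-13  -4   0]
(120, 0, 178) w [650. 158. 178.] d [-13  -4   3]
(np.float64(98.1), 0, np.float64(184.6)) w [629. 152. 185.] d [-21  -7   6]
(np.float64(81.7), 0, np.float64(186.1)) w [613. 146. 186.] d [-15  -5   2]
(np.float64(65.2), 0, np.float64(185.1)) w [598. 141. 185.] d [-16  -6  -1]
(np.float64(49.1), 0, np.float64(181.6)) w [583. 136. 182.] d [-15  -5  -4]
(np.float64(33.7), 0, np.float64(175.8)) w [568. 131. 176.] d [-15  -4  -6]
(np.float64(19.3), 0, np.float64(167.8)) w [554. 127. 168.] d [-14  -5  -8]
(np.float64(6.2), 0, np.float64(157.7)) w [542. 123. 158.] d [-12  -4 -10]
(np.float64(-5.1), 0, np.float64(145.8)) w [531. 119. 146.] d [-11  -4 -12]
(np.float64(-14.6), 0, np.float64(132.2)) w [522. 116. 132.] d [ -9  -3 -13]
(np.float64(-22.0), 0, np.float64(117.5)) w [515. 114. 118.] d [ -7  -2 -15]
(np.float64(-27.0), 0, np.float64(101.8)) w [510. 112. 102.] d [ -5  -1 -16]
(np.float64(-30.0), 0, np.float64(80.0)) w [507. 112.  80.] d [ -3  -1 -21]
```

Call:
{"op": "send_rows", "data": {
  "steps": [
    {"delta_pos":[0,0,53],"dr":[0,0,0],"hand":1},
    {"delta_pos":[0,0,53],"dr":[0,0,0],"hand":1},
    {"delta_pos":[0,0,54],"dr":[0,0,0],"hand":1},
    {"delta_pos":[0,0,0],"dr":[0,0,0],"hand":1},
    {"delta_pos":[33,27,0],"dr":[0,0,0],"hand":1},
    {"delta_pos":[33,27,0],"dr":[0,0,0],"hand":1},
    {"delta_pos":[33,27,0],"dr":[0,0,0],"hand":1},
    {"delta_pos":[32,27,0],"dr":[0,0,0],"hand":1},
    {"delta_pos":[0,0,0],"dr":[0,0,0],"hand":1}
  ]
}}

```text
t: 7.4
tool_pos: [0.6781, 0.1686, 0.2324]
orientation: [-3.139, -0.0, 1.89]
force: [-0.3, -0.2, -0.3]
finger_gap: -0.0001
```

```bash
python3 - <<'E'
from h import *
state()
E
```

```text
t 7.4 c [150.    0.8 232.4] F [-0.3 -0.2 -0.3] [-3.139 -0.     1.89 ] -0.0001255666535102721
```

Call:
{"op": "send_rows", "data": {
  "steps": [
    {"delta_pos":[0,0,-30],"dr":[0,0,0],"hand":1},
    {"delta_pos":[0,0,-29],"dr":[0,0,0],"hand":1},
    {"delta_pos":[0,0,0],"dr":[0,0,0],"hand":1},
    {"delta_pos":[-13,-4,0],"dr":[0,0,0],"hand":1},
    {"delta_pos":[-13,-4,3],"dr":[0,0,0],"hand":1},
    {"delta_pos":[-11,-4,3],"dr":[0,0,0],"hand":1},
    {"delta_pos":[-11,-4,3],"dr":[0,0,0],"hand":1},
    {"delta_pos":[-14,-4,2],"dr":[0,0,0],"hand":1},
    {"delta_pos":[-15,-5,-1],"dr":[0,0,0],"hand":1}
  ]
}}

```text
t: 8.52
tool_pos: [0.6001, 0.1417, 0.1884]
orientation: [3.139, 0.0, 1.888]
force: [0.4, 0.2, 1.2]
finger_gap: -0.0
```

```bash
python3 - <<'E'
from h import *
import cv2
state()
for n in("scene","side"):
    cv2.imwrite(f"pics/{n}4.png",arm.capture(n)[:,:,::-1])
a=cv2.imread("pics/scene4.png")[180:330,250:450];b=cv2.imread("pics/side4.png")[130:280,250:450]
cv2.imwrite("pics/z4.png",cv2.resize(np.vstack([a,b]),None,fx=2,fy=2,interpolation=cv2.INTER_CUBIC)[:600])
E
```

```text
t 8.525 c [ 67.5  -0.3 188.4] F [0.4 0.2 1.2] [3.139 0.    1.888] -4.585714065921544e-06
```

View pics/z4.png

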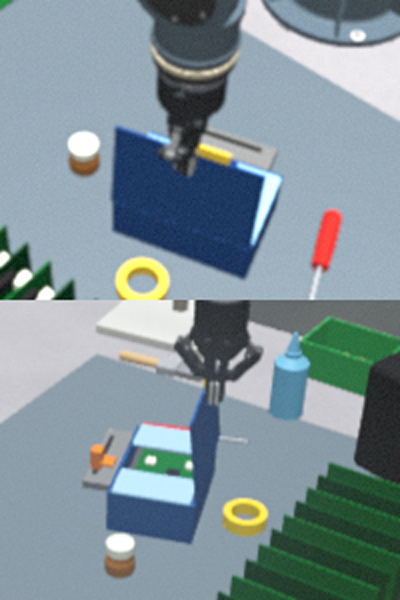

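The lid is past upright (about 1.45 rad), with the fingers on its outer face near the free edge. Continuing the arc.

Call:
{"op": "send_rows", "data": {
  "steps": [
    {"delta_pos":[-15,-5,-5],"dr":[0,0,0],"hand":1},
    {"delta_pos":[-15,-4,-7],"dr":[0,0,0],"hand":1},
    {"delta_pos":[-14,-5,-8],"dr":[0,0,0],"hand":1},
    {"delta_pos":[-12,-4,-10],"dr":[0,0,0],"hand":1},
    {"delta_pos":[-11,-4,-12],"dr":[0,0,0],"hand":1},
    {"delta_pos":[-9,-3,-13],"dr":[0,0,0],"hand":1},
    {"delta_pos":[-7,-2,-15],"dr":[0,0,0],"hand":1},
    {"delta_pos":[-5,-1,-16],"dr":[0,0,0],"hand":1},
    {"delta_pos":[-2,-1,-10],"dr":[0,0,0],"hand":1},
    {"delta_pos":[-1,0,-7],"dr":[0,0,0],"hand":1},
    {"delta_pos":[0,0,0],"dr":[0,0,0],"hand":1}
  ]
}}

```text
t: 10.0
tool_pos: [0.5091, 0.113, 0.0833]
orientation: [-3.141, -0.0, 1.888]
force: [0.1, -0.2, 0.5]
finger_gap: -0.0003
```

```bash
python3 - <<'E'
from h import *
import cv2
state()
for n in("scene","side"):
    cv2.imwrite(f"pics/{n}5.png",arm.capture(n)[:,:,::-1])
a=cv2.imread("pics/scene5.png")[180:330,250:450];b=cv2.imread("pics/side5.png")[130:280,250:450]
cv2.imwrite("pics/z5.png",cv2.resize(np.vstack([a,b]),None,fx=2,fy=2,interpolation=cv2.INTER_CUBIC)[:600])
E
```

```text
t 10.0 c [-27.9   0.9  83.3] F [ 0.1 -0.2  0.5] [-3.141 -0.     1.888] -0.000324523562476584
```

View pics/z5.png

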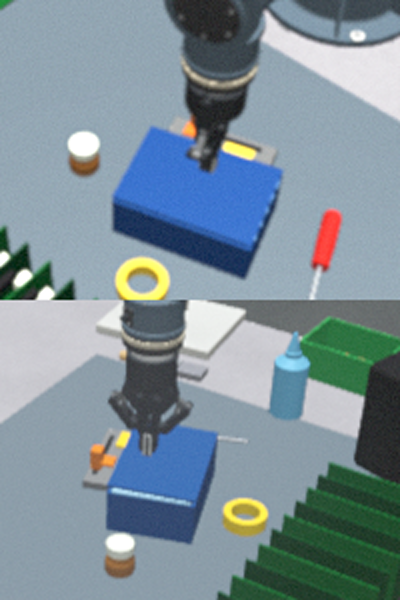

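Lid nearly flat (z 83 against 80 means about 0.03 rad). I'll press a little further, feeling the force.

Call:
{"op": "send_rows", "data": {
  "steps": [
    {"delta_pos":[0,0,-1.5],"dr":[0,0,0],"hand":1},
    {"delta_pos":[0,0,-1.5],"dr":[0,0,0],"hand":1},
    {"delta_pos":[0,0,0],"dr":[0,0,0],"hand":1},
    {"delta_pos":[0,0,0],"dr":[0,0,0],"hand":1}
  ]
}}

```text
t: 10.6
tool_pos: [0.5089, 0.113, 0.0803]
orientation: [-3.141, 0.0, 1.888]
force: [-0.1, -0.1, 0.0]
finger_gap: -0.0003
```

```bash
python3 - <<'E'
from h import *
state()
deltas([(-28,0,130),(-100,-85,130),(-100,-85,92),(-100,-65,92)])
E
```

```text
t 10.6 c [-28.1   0.9  80.3] F [-0.1 -0.1  0. ] [-3.141  0.     1.888] -0.00028646103330763715
(-28, 0, 130) w [509. 112. 130.] d [ 0 -1 50]
(-100, -85, 130) w [468.   9. 130.] d [ -41 -103    0]
(-100, -85, 92) w [468.   9.  92.] d [  0   0 -38]
(-100, -65, 92) w [461.  28.  92.] d [-7 19  0]
```

Call:
{"op": "send_rows", "data": {
  "steps": [
    {"delta_pos":[0,0,-1],"dr":[0,0,0],"hand":1},
    {"delta_pos":[0,0,0],"dr":[0,0,0],"hand":1},
    {"delta_pos":[0,0,25],"dr":[0,0,0],"hand":1},
    {"delta_pos":[0,0,26],"dr":[0,0,0],"hand":1},
    {"delta_pos":[-13,-34,0],"dr":[0,0,0],"hand":1},
    {"delta_pos":[-14,-35,0],"dr":[0,0,0],"hand":1},
    {"delta_pos":[-14,-35,0],"dr":[0,0,0],"hand":1},
    {"delta_pos":[0,0,0],"dr":[0,0,0],"hand":1},
    {"delta_pos":[0,0,-20],"dr":[0,0,0],"hand":1},
    {"delta_pos":[0,0,-18],"dr":[0,0,0],"hand":1},
    {"delta_pos":[0,0,0],"dr":[0,0,0],"hand":1}
  ]
}}

```text
t: 11.98
tool_pos: [0.4674, 0.0095, 0.0914]
orientation: [-3.14, -0.001, 1.889]
force: [-0.1, 0.6, -0.0]
finger_gap: 0.0003
```

```bash
python3 - <<'E'
from h import *
import cv2
state()
for n in("scene","side"):
    cv2.imwrite(f"pics/{n}6.png",arm.capture(n)[:,:,::-1])
a=cv2.imread("pics/scene6.png")[200:300,280:420];b=cv2.imread("pics/side6.png")[160:260,250:390]
cv2.imwrite("pics/z6.png",cv2.resize(np.vstack([a,b]),None,fx=3,fy=3,interpolation=cv2.INTER_CUBIC)[:600])
deltas([(-100,-65,92),(-99,-20,92),(-98,0,92),(-98,9,92)])
E
```

```text
t 11.975 c [-100.   -84.4   91.4] F [-0.1  0.6 -0. ] [-3.140e+00 -1.000e-03  1.889e+00] 0.00025097801751848174
(-100, -65, 92) w [461.  28.  92.] d [-7 18 -1]
(-99, -20, 92) w [448.  71.  92.] d [-13  44   0]
(-98, 0, 92) w [443.  90.  92.] d [-5 19  0]
(-98, 9, 92) w [440.  99.  92.] d [-3  8  0]
```

View pics/z6.png

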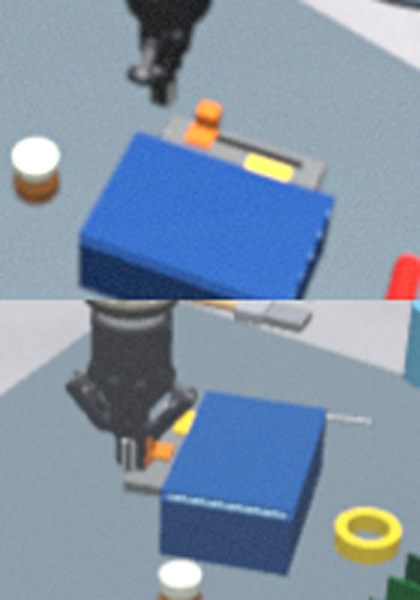

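The lid lies flat and the fingers stand on the −y side of the orange grip. I slide it most of the way, then check the force.

Call:
{"op": "send_rows", "data": {
  "steps": [
    {"delta_pos":[-7,18,0],"dr":[0,0,0],"hand":1},
    {"delta_pos":[-4,13,0],"dr":[0,0,0],"hand":1},
    {"delta_pos":[-4,13,0],"dr":[0,0,0],"hand":1},
    {"delta_pos":[-4,13,0],"dr":[0,0,0],"hand":1},
    {"delta_pos":[-4,13,0],"dr":[0,0,0],"hand":1},
    {"delta_pos":[-2,8,0],"dr":[0,0,0],"hand":1},
    {"delta_pos":[0,0,0],"dr":[0,0,0],"hand":1}
  ]
}}

```text
t: 12.95
tool_pos: [0.4428, 0.0876, 0.0922]
orientation: [-3.141, -0.0, 1.889]
force: [0.4, 0.5, 0.6]
finger_gap: -0.0002
```

```bash
python3 - <<'E'
from h import *
import cv2
state()
for n in("scene","side"):
    cv2.imwrite(f"pics/{n}7.png",arm.capture(n)[:,:,::-1])
a=cv2.imread("pics/scene7.png")[200:300,280:420];b=cv2.imread("pics/side7.png")[160:260,250:390]
cv2.imwrite("pics/z7.png",cv2.resize(np.vstack([a,b]),None,fx=3,fy=3,interpolation=cv2.INTER_CUBIC)[:600])
E
```

```text
t 12.95 c [-98.8  -2.5  92.2] F [0.4 0.5 0.6] [-3.141 -0.     1.889] -0.00017651643772688823
```

View pics/z7.png

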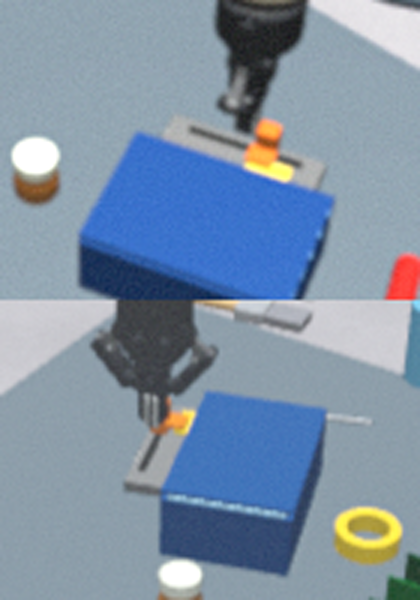

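The grip is moving with its plate going over the yellow tab; it still has about 12 mm to go.

Call:
{"op": "send_rows", "data": {
  "steps": [
    {"delta_pos":[-1,3,0],"dr":[0,0,0],"hand":1},
    {"delta_pos":[-1,3,0],"dr":[0,0,0],"hand":1},
    {"delta_pos":[-1,3,0],"dr":[0,0,0],"hand":1},
    {"delta_pos":[0,1,0],"dr":[0,0,0],"hand":1},
    {"delta_pos":[0,0,0],"dr":[0,0,0],"hand":1}
  ]
}}

```text
t: 13.68
tool_pos: [0.4399, 0.0971, 0.0923]
orientation: [-3.142, -0.0, 1.889]
force: [0.7, 0.3, 0.8]
finger_gap: 0.0
```

```bash
python3 - <<'E'
from h import *
state()
E
```

```text
t 13.675 c [-98.6   7.5  92.3] F [0.7 0.3 0.8] [-3.142 -0.     1.889] 2.6267471808410365e-05
```

Call:
{"op": "send_rows", "data": {
  "steps": [
    {"delta_pos":[0,1.5,0],"dr":[0,0,0],"hand":1},
    {"delta_pos":[-0.5,1,0],"dr":[0,0,0],"hand":1},
    {"delta_pos":[0,0,0],"dr":[0,0,0],"hand":1}
  ]
}}

```text
t: 14.05
tool_pos: [0.4398, 0.0981, 0.0924]
orientation: [-3.141, 0.003, 1.888]
force: [1.2, -14.6, 1.2]
finger_gap: -0.0
```

```bash
python3 - <<'E'
from h import *
import cv2
state()
for n in("scene","side"):
    cv2.imwrite(f"pics/{n}8.png",arm.capture(n)[:,:,::-1])
a=cv2.imread("pics/scene8.png")[225:275,340:400];b=cv2.imread("pics/side8.png")[180:230,280:340]
cv2.imwrite("pics/z8.png",cv2.resize(np.hstack([a,b]),None,fx=6,fy=6,interpolation=cv2.INTER_CUBIC)[:600])
for v in (0,60,70):
  for n,o in (("scene",(340,225)),("side",(280,180))): print(v,n,np.round(6*(proj(n,[toW(P,(-95,-40+v,106))])[0]-o)))
E
```

```text
t 14.05 c [-98.4   8.5  92.4] F [  1.2 -14.6   1.2] [-3.141e+00  3.000e-03  1.888e+00] -6.7552394600590294e-06
0 scene [53. 65.]
0 side [111. 143.]
60 scene [179. 105.]
60 side [142.  80.]
70 scene [200. 112.]
70 side [147.  70.]
```

View pics/z8.png

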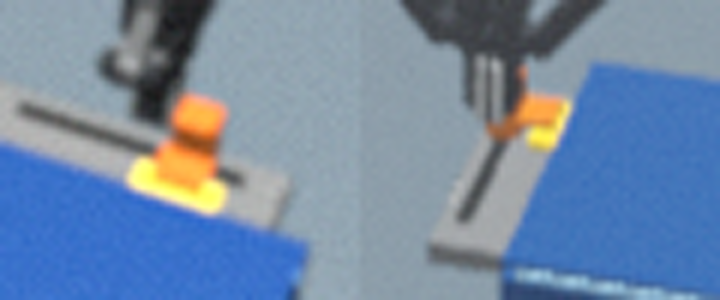

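The force rose to 14.6 N at y = 8.5, where I expected the end stop. The grip top at (202,106) in the left view matches the predicted locked position (200,112). Backing away.

Call:
{"op": "send_rows", "data": {
  "steps": [
    {"delta_pos":[3,-9,0],"dr":[0,0,0],"hand":1},
    {"delta_pos":[6,-18,0],"dr":[0,0,0],"hand":1},
    {"delta_pos":[0,0,40],"dr":[0,0,0],"hand":1},
    {"delta_pos":[0,0,50],"dr":[0,0,0],"hand":1},
    {"delta_pos":[0,-40,30],"dr":[0,0,0],"hand":1},
    {"delta_pos":[0,-40,0],"dr":[0,0,0],"hand":1},
    {"delta_pos":[0,0,0],"dr":[0,0,0],"hand":1},
    {"delta_pos":[0,0,0],"dr":[0,0,0],"hand":1},
    {"delta_pos":[0,0,0],"dr":[0,0,0],"hand":1}
  ]
}}

```text
t: 15.28
tool_pos: [0.4484, -0.0068, 0.2121]
orientation: [-3.141, -0.0, 1.889]
force: [0.3, 0.7, 0.0]
finger_gap: -0.0001
```

```bash
python3 - <<'E'
from h import *
import cv2
state()
for n in("scene","side"):
    cv2.imwrite(f"pics/{n}9.png",arm.capture(n)[:,:,::-1])
a=cv2.imread("pics/scene9.png")[215:315,280:420];b=cv2.imread("pics/side9.png")[160:260,250:390]
cv2.imwrite("pics/z9.png",cv2.resize(np.hstack([a,b]),(800,286),interpolation=cv2.INTER_CUBIC))
f=800/280
for c in ((-95,30,106),lid(0,-95),lid(0,95),lid(.08,-95),lid(.08,95)):
    print(np.round(c),np.round(f*(proj("scene",[toW(P,c)])[0]-(280,215))),np.round(f*(proj("side",[toW(P,c)])[0]-(250,160))+(400,0)))
E
```

```text
t 15.275 c [-123.1  -93.9  212.1] F [0.3 0.7 0. ] [-3.141 -0.     1.889] -7.118502620536499e-05
[-95  30 106] [267.  82.] [556.  90.]
[-65. -95.  76.] [130.  84.] [553. 183.]
[-65.  95.  76.] [319. 147.] [596.  87.]
[-65. -95.  86.] [130.  77.] [554. 174.]
[-65.  95.  86.] [321. 140.] [596.  79.]
```

View pics/z9.png

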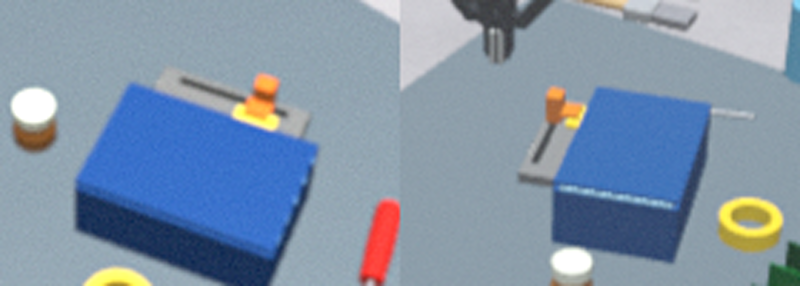

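View pics/scene9.png

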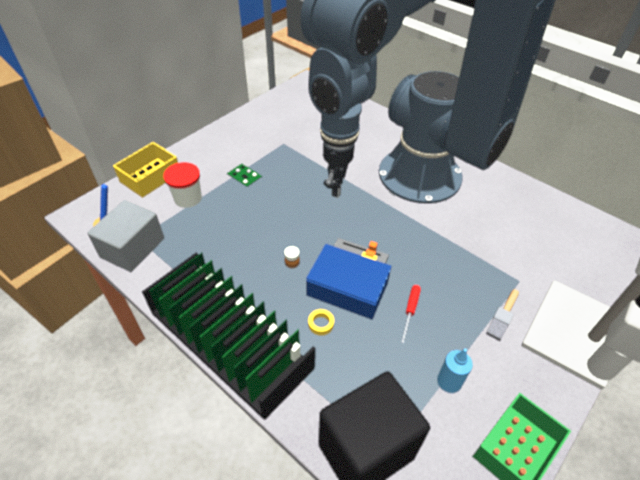

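The lid's corners at (130,85) and (318,147) and the grip top at (266,82) match the predicted closed and locked positions. The bystanders are where they were, so I'm handing in.

```bash
python3 -c "
from rig import arm
print(arm.close_job())"
```

```text
the job is handed in; nothing more can be done
None
```

The blue carton is closed and locked, and I handed the job in at about 15 s of the 58 s allowed. The hand-in gives no verdict, so this rests on my own checks.

- **Order of work:** with the gripper shut, I folded the left end flap flat, then the right. I then folded the lid over both and slid the orange grip along its rail.
- **Flaps:** both looked flat in the pictures before the lid went over them. I pressed each down to its nominal top-face height, within about 1 mm.
- **Lid:** I pressed it down to its nominal height. In the last pictures its front corners lie within about 2 pixels of the flat position.
- **Lock grip:** the force rose to about 15 N at the expected end stop. After I backed away, the grip top was within 1 pixel of the locked position in the scene view; the side view agreed by eye.
- **Bystanders and robot:** the last scene picture shows the bystanders where they started, judged by eye rather than measured. The arm was clear and touching nothing.

One limit: I felt no clear end-stop force when pressing the flaps or the lid. Their flatness rests on the height the fingers reached and on the pictures. No check failed or disagreed.

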